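# Pack out the shaker's racks with a filler bar and hold the clamp bar shut

### The arm

A 6-joint arm with a two-finger parallel gripper is mounted at the origin on a cart in front of the work surface, level with it; the furniture and walls round the work are solid. World frame = base frame: x ahead of the robot, y to its left, z up, the work surface at z = 0. Lengths are in m, angles in degrees, forces in N, time in s.
With the tool pointing down it reaches from about 0.35 to 0.875 m from the base axis. Payload 4.2 kg.
Tool frame: the origin (TCP) lies midway between the tips of the shut fingers; the grasp point (between the pads) lies 19 mm behind it; z points along the fingers, y is the line along which they close (so a half turn about z gives the same grasp; the last joint's range is limited). The gripper opens to 87 mm and grips with 3 to 60 N. Pads are 19 mm wide; open, the fingers measure 117 mm over their backs; the gripper's body (75 mm by 190 mm) begins 51 mm behind the grasp point.
Start: joints at [78.129, 22.042, 0.453, 0, -68.411, -14.817], TCP at [0.281, 0.558, 0.223] pointing down, gripper open.
Joint ranges: [-179.83, 179.83], [-69.29, 118.12], [-61.27, 80.66], [-181.25, 117.63], [-171.15, -9.14], [-177.46, 177.46]. Speed limits (degrees/s): [159.86, 159.86, 180, 180, 180, 180].

### API

Orientations are given as [roll, pitch, yaw] about the fixed x, y, z axes, in that order (R = Rz(yaw) Ry(pitch) Rx(roll)).
In Python, from workcell import env gives the robot as it stands. The module is installed in compiled form; this text tells all that it offers. Calls block until the motion is done:
- env.goto(position, orientation): joint-space move of the TCP to a pose.
- env.move_straight(position, rotation=None, rate=0.15, force_limit=None): straight line of the TCP; rotation=None keeps the orientation; rate is the mean speed in m/s. With force_limit (N) it stops when the force on the tool has changed by that much, and returns True; else False.
- env.set_joints(angles): joint-space move.
- env.gripper_to(opening, grasp_force=None): opening from 0.0 (shut) to 1.0 (fully open); grasp_force is the grip in N (None keeps the last); returns when the fingers have stopped.
- env.dwell(seconds).
- env.inverse_kinematics(position, orientation): joint angles nearest the present ones, or None.
- env.read_state(): the state.
- env.grab_frame(name): name is "scene" or "side" or "wrist"; returns a dict with "image" (480x640x3 uint8, blue, green, red), "fx", "fy", "cx", "cy" (pixels), "position" and "orientation" of the camera in the world. Camera axes: x right, y up, looking along -z (the intrinsics and any distortion apply to the point x, -y, -z); pixel columns grow to the right and rows downward; lengths in m; the calibration is good to about 2 mm. A picture is of the moment at which its call begins. There is no depth.
A pose or a line that the arm cannot do raises env.Unreachable and nothing moves.
- env.close_job(): hands the job in; it is judged then, once.
Trained networks look in a picture, given as the dict that the camera call returned (one of the last four; its "shot" number tells which), for a name from the list of things; names that differ only in an ending like _2 or _b are one class to them, and where a whole thing is asked for, a point or a joint stands for the part that bears it (a point fixed in the world has none). Each returns a list of dicts, best first, with "score" (0 to 1); they miss things now and then, are a little off and sometimes report something else, mostly with a low value. They report only what shows in the picture. A call takes as long as a camera call. They do not tell look-alikes from the thing itself.
- env.search_frame(picture, thing): "xyz" ([x, y, z] in m, in world coordinates, good to about 4 mm: the middle of the surface that is visible of it).
- env.trace(picture, thing): "mask" (480x640 bool, what is visible of it).
The state is a dict: "clock": time; "joint_positions": joint angles; "qvel": joint speeds; "joint_torque": joint torques, N m; "position": TCP position; "tool_rot": TCP orientation; "force": force on the tool from outside, world axes, zero at the start; "wrist_torque": the same for the moment, N m; "opening": opening from 0.0 (shut) to 1.0 (fully open); "finger_force": force on a finger pad.
Only numpy, scipy, OpenCV 4.12 (cv2) and the standard library are available. Lean on these libraries where they do the work, as an engineer would, in place of code of your own. Each camera call takes 0.05 s, during which the arm holds its last target. There are 200 camera calls.

### The job

Two tube racks stand loose on the shaker platform. Set the filler bar upright on the platform in whichever gap between fence and racks is wide enough to take it freely, lengthways across the platform like the racks and without forcing it, and let go of it; then slide the sprung clamp bar gently up by its handle until fence, racks, filler and bar all sit flush with no gap left, and finish while still holding it pressed there, firmly, so that I can tighten its thumbscrews. Leave everything else on the bench where it is.

Things in the scene. Friction and masses are not known exactly. Their poses are not given: they have to be found in the camera images.
- shaker: Low bench shaker, fixed: white housing 196 x 290 mm, aluminium platform with black mat, its top 85 mm above the bench. Origin: centre of the underside, on the bench. Own z up; own y along the platform from clamp bar (-y) to fence (+y); own x from the control panel (-x) to the back
- fence_foot (a point): Middle of the foot of the fence's inner face, on the platform's top, fixed to the shaker (shaker frame x 0, y +135, z +85 mm); same axes. The fence is 26 mm high. The packing lane runs from here in -y to the clamp bar's face, 213 mm away minus the joint value, between lips at x = +-67 mm that rise 9 mm
- bracket_mid (a point): Middle of the end bracket behind the clamp bar, at platform height (shaker frame y -141 mm); same axes. The bracket is 140 x 12 mm, 28 mm high; at x = +-50 mm it carries spring barrels and black thumbscrews (tops 38 mm above the platform) on its bar side; the bar's two guide rods stick out 57 mm behind it, 99 mm above the bench, when open
- rack_left: White tube rack nearer the fence: 122 mm long (own y), 72 mm wide over its 3 mm foot flange and 70 mm above it (own x), 30 mm high, 0.13 to 0.22 kg, loose; five capped vials stand fast in its end rows, tops 38 mm above the platform. Origin: centre of the underside. Own y lies along the shaker's x (turned +90 degrees). The wide gap may lie on either side of it
- rack_right: Second rack of the same kind, size and lie, nearer the clamp bar, with only 3 to 9 mm between its flange and the bar. The two gaps beside the first rack (fence to rack, rack to rack) add up to 60 to 66 mm, so the wider is at least 30 mm
- filler: Filler bar, loose, 0.14 to 0.24 kg: aluminium, 112 mm long (own x), 22 mm thick (own y), 36 mm high, foot bevelled 3 mm in on both long sides over 6 mm height; on top an upright black grip 40 mm long (own x), 14 mm thick (own y), from 40 to 74 mm above the underside. Stands upright on the bench right of the shaker. Origin: centre of the underside, own z up
- clamp_bar (a joint): Travel of the clamp bar towards the fence in m: 0 = open against its stop (start), at most 0.072. Springs push it open with 1.8 N at 0 plus 60 N per m (about 5 N when shut), so it runs back when let go. With both racks and the filler packed flush it stops at 0.047 to 0.049. Sliding bar, racks and filler along takes 6 to 13 N in all; more than that means flush
- clamp_handle (a point): Centre of the clamp bar's upright black handle, 50 mm above the platform (135 mm above the bench), moving with the bar; same axes as the shaker. Handle 56 mm long (x), 12 mm thick (y, the direction of travel), from 36 to 68 mm above the platform; the bar below it is 124 x 16 mm, 31 mm high (36 mm at the handle's foot)
- timer: Bystander: white bench timer, 58 x 68 x 18 mm, at the front right of the bench; origin at the centre of its underside; leave it
- mouse_b: Bystander: black computer mouse, 112 x 62 x 43 mm, behind the filler bar; origin at the centre of its underside; leave it
- pipette_a: Bystander: white pipette lying along the front edge of the bench, 231 mm long, 27 mm high; origin at the centre of its underside; leave it
Not all that is in view belongs to the job. Of the things shaped like the filler, the aluminium one is meant.

How it is judged (in metres and radians):
On the way:
1. the filler bar stands upright on the platform in the packing lane, let go, with the clamp bar not yet closed (z of filler in the frame of shaker between 0.082 and 0.088 m and angle between filler's own z axis and vertical below 0.06 rad and angle between the x axis of filler and the x axis of shaker, either way round below 0.08 rad and y of filler in the frame of shaker between -0.075 and 0.13 m and x of filler in the frame of shaker between -0.016 and 0.016 m and value of joint clamp_bar below 0.04 m and contact force between the fingers and filler below 0.1 N), for 0.2 s.
At the end, for the whole second after the job is handed in: filler on the platform (3 mm), upright (0.06 rad), square (0.08), not held, on the fence side of the right rack; racks flat, square (0.03); clamp bar still, shut on the pack (joint > 0.0445: under 5 mm of gaps in all); filler pressed on a rack with > 3 N, hand on the clamp with > 3 N (z of filler in the frame of shaker between 0.082 and 0.088 m and angle between filler's own z axis and vertical below 0.06 rad and angle between the x axis of filler and the x axis of shaker, either way round below 0.08 rad and y of filler in the frame of shaker between -0.075 and 0.13 m and x of filler in the frame of shaker between -0.016 and 0.016 m and angle between each of rack_left, rack_right's own z axis and vertical below 0.04 rad and angle between the y axis of each of rack_left, rack_right and the x axis of shaker, either way round below 0.03 rad and z of rack_left in the frame of shaker between 0.082 and 0.088 m and z of rack_right in the frame of shaker between 0.082 and 0.088 m and value of joint clamp_bar above 0.0445 m and velocity of joint clamp_bar between -0.005 and 0.005 m/s and x of filler in the frame of rack_right above 0.03 m and (contact force between filler and rack_left above 3 N or contact force between filler and rack_right above 3 N) and contact force between any of the fingers, the arm and shaker above 3 N and contact force between the fingers and filler below 0.1 N); the arm keeps its last pose, push and grip.
It fails at once if a bystander (timer, mouse, pipette) is moved more than 3 cm (distance of any of timer, mouse_b, pipette_a from where it was at the start of the episode above 0.03 m).
It fails at once if the filler is rammed or crushed against a rack (over 60 N) (contact force between filler and rack_left above 60 N or contact force between filler and rack_right above 60 N).
It fails at once if the filler is forced in: it presses on a rack with over 25 N while the clamp bar is still open (value of joint clamp_bar below 0.02 m and (contact force between filler and rack_left above 25 N or contact force between filler and rack_right above 25 N)).
It fails at once if a rack is tipped up (0.3 rad) (angle between any of rack_left, rack_right's own z axis and vertical above 0.3 rad).
It also fails if it takes over 62 s, if anything falls off the work surface, if the arm or the gripper's body presses on something with over 40 N, if the wrist force passes 120 N, or if a joint passes its speed limit or range.

## Working session

There is one attempt and no reset: what is moved stays moved. The work goes in short steps, each a Python script; the robot and the scene stay as the last script left them, time stands still between calls to the robot, and variables do not carry over. Pictures are saved under pics/ and viewed, at most 10 in all, crops included, and the job is handed in when it is done.

```bash
mkdir -p pics
cat > h.py <<'E'
import numpy as np, cv2
from scipy.spatial.transform import Rotation as R
from workcell import env
def rot(o): 
    o=np.array(o,float)
    return o if o.shape==(3,3) else R.from_euler('xyz',o,degrees=True).as_matrix()
def pix(f,p):
    c=rot(f['orientation']).T@(np.array(p)-f['position'])
    return np.array([f['cx']+f['fx']*c[0]/-c[2], f['cy']+f['fy']*c[1]/c[2]])
def ray(f,u,v,z):
    d=rot(f['orientation'])@np.array([(u-f['cx'])/f['fx'],-(v-f['cy'])/f['fy'],-1])
    p=np.array(f['position']); return p+d*(z-p[2])/d[2]
E
python3 - <<'E'
from h import *
for n in ['scene','side']:
    f=env.grab_frame(n); cv2.imwrite(f'pics/{n}0.png',f['image'])
    print(n,{k:v for k,v in f.items() if k!='image'})
    for t in ['shaker','rack_left','filler','clamp_bar','clamp_handle','fence_foot','bracket_mid','timer','mouse_b','pipette_a']:
        try: print(t,[(np.round(d['xyz'],3).tolist(),round(d['score'],2),pix(f,d['xyz']).astype(int).tolist()) for d in env.search_frame(f,t)])
        except Exception as e: print(t,e)
print(env.read_state())
E
```

```text
scene {'fx': 617.3639052731235, 'fy': 617.3639052731235, 'cx': 320.1186025266237, 'cy': 239.38516656158512, 'position': array([-0.46119325,  0.98680918,  1.08118476]), 'orientation': array([  56.81148553,   -1.43766538, -135.53696083]), 'shot': 1}
shaker [([0.463, 0.084, 0.066], 0.65, [300, 292])]
rack_left [([0.462, 0.083, 0.067], 0.67, [300, 292]), ([0.503, 0.15, 0.099], 0.48, [271, 286])]
filler [([0.532, -0.445, 0.032], 0.95, [402, 222]), ([0.503, -0.291, 0.035], 0.94, [378, 242])]
clamp_bar [([0.484, -0.003, 0.106], 0.58, [318, 264])]
clamp_handle [([0.481, -0.002, 0.101], 0.6, [318, 266])]
fence_foot [([0.461, 0.084, 0.065], 0.64, [300, 293])]
bracket_mid [([0.46, 0.08, 0.065], 0.95, [302, 293]), ([0.506, -0.289, 0.037], 0.47, [377, 242])]
timer [([0.396, -0.457, 0.017], 0.85, [437, 241])]
mouse_b []
pipette_a [([0.342, 0.105, 0.021], 0.68, [327, 331])]
side {'fx': 598.288156290633, 'fy': 598.288156290633, 'cx': 330.74457718825414, 'cy': 237.26672919498648, 'position': array([-0.04801438, -0.61843398,  1.3388442 ]), 'orientation': array([ 32.74448367,  -0.35246104, -47.90601849
[... 669 characters left out ...]
, [289, 207])]
{'clock': 1.1, 'joint_positions': array([ 7.81286223e+01,  2.20410096e+01,  4.51625469e-01,  1.83982065e-04,
       -6.84113090e+01, -1.48163818e+01]), 'qvel': array([ 0.09993307, -0.06612146,  0.02685608,  0.07560008, -0.01384568,
        0.02699239]), 'joint_torque': array([ 1.04380473e-03, -3.90478563e+01,  1.87626189e+01,  4.22475323e+00,
        1.54809124e-02, -1.17961329e-05]), 'position': array([0.28067527, 0.55839896, 0.22255077]), 'tool_rot': array([ 1.79999374e+02, -3.42653062e-04, -2.66876918e+01]), 'force': array([0.31567628, 0.34480458, 0.03276279]), 'wrist_torque': array([-0.00177606, -0.00863249, -0.0511372 ]), 'finger_force': 0.0, 'opening': 0.999983854741885}
```

View pics/scene0.png

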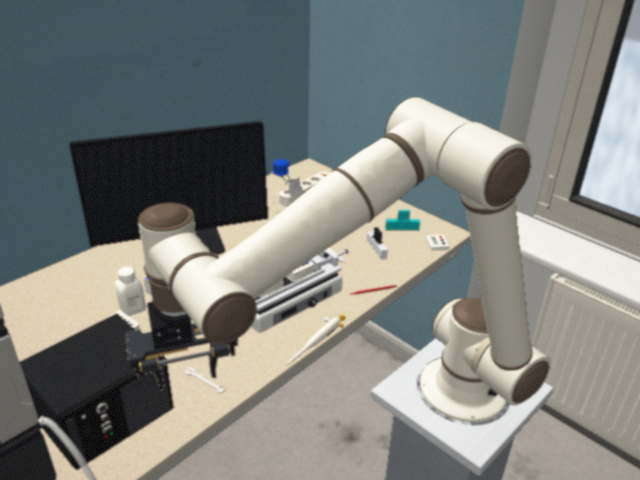

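View pics/side0.png

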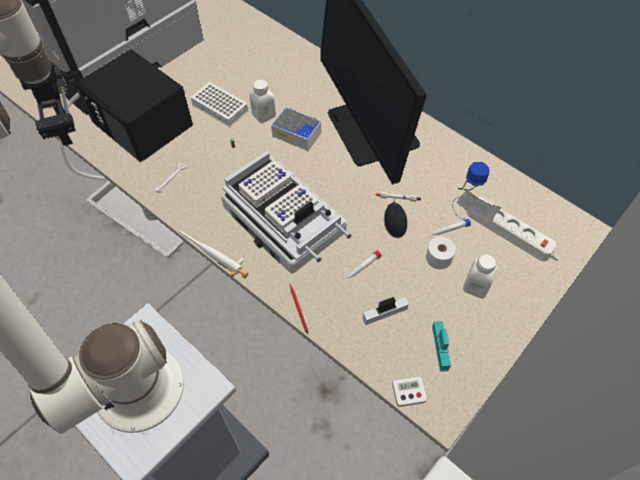

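Look-alikes for the filler in the side view are the aluminium bar with black grip at (385,310) and the teal bar at (442,345). The clamp handle at (304,213) is also a black grip. By the description I choose (385,310). I'll check it in a close wrist view.

Run:
```python
from h import *
f=env.grab_frame('side')
env.move_straight([0.281,0.50,0.40],rate=0.3)
env.goto([0.47,0.03,0.42],[180,0,0])
for n,p in [('w_sh',None),('w_fi',[0.48,-0.29,0.30])]:
    if p: env.goto(p,[180,0,0])
    env.dwell(0.2)
    f=env.grab_frame('wrist'); cv2.imwrite(f'pics/{n}.png',f['image'])
    np.savez(f'pics/{n}.npz',**{k:v for k,v in f.items()})
    print(n,{k:v for k,v in f.items() if k!='image'},env.read_state()['clock'])
    for t in (['rack_left','clamp_handle'] if n=='w_sh' else ['filler','mouse_b']):
        print(t,[(np.round(d['xyz'],3).tolist(),round(d['score'],2),pix(f,d['xyz']).astype(int).tolist()) for d in env.search_frame(f,t)])
```

```text
w_sh {'fx': 343.9201577364955, 'fy': 343.9201577364955, 'cx': 317.5451589248362, 'cy': 242.56625729829744, 'position': array([0.54790401, 0.03084686, 0.58267175]), 'orientation': array([-1.63918069e+01, -2.23509128e-02, -8.99472866e+01]), 'shot': 4} 4.0167
rack_left []
clamp_handle [([0.551, -0.01, 0.118], 0.69, [348, 138])]
w_fi {'fx': 343.9201577364955, 'fy': 343.9201577364955, 'cx': 317.5451589248362, 'cy': 242.56625729829744, 'position': array([ 0.55813779, -0.28872508,  0.46362735]), 'orientation': array([-1.63022142e+01, -3.53591536e-02, -8.99031971e+01]), 'shot': 5} 5.6583
filler [([0.521, -0.299, 0.039], 0.76, [325, 173]), ([0.542, -0.442, 0.039], 0.68, [445, 156])]
mouse_b [([0.707, -0.165, 0.016], 0.59, [208, 3])]
```

View pics/w_sh.png

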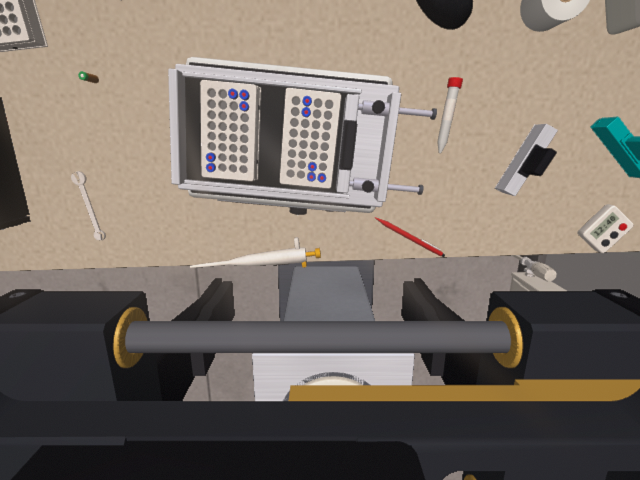

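View pics/w_fi.png

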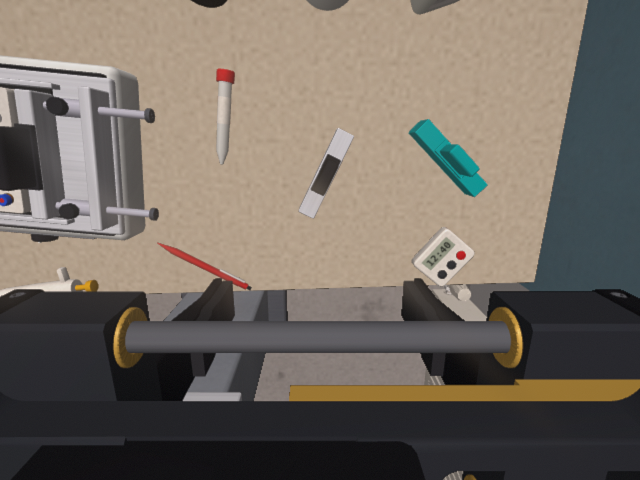

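The first wrist view shows the shaker: fence on the left, the gap between the racks (px 259–285) clearly wider than the fence gap (186–202), and the handle at (348,145). In the second, the aluminium filler is at (326,173), turned about 25°, and the teal decoy at (448,158). I'll take closer views of both for an exact fit.

Run:
```python
from h import *
from scipy.optimize import minimize
env.goto([0.53,-0.295,0.24],[180,0,0]); env.dwell(0.2)
f=env.grab_frame('wrist'); cv2.imwrite('pics/fi2.png',f['image'])
r=[d for d in env.trace(f,'filler')]
print([(d['score'],d['mask'].sum(),np.argwhere(d['mask']).mean(0)) for d in r])
m=max(r,key=lambda d:d['mask'].sum() if np.linalg.norm(np.argwhere(d['mask']).mean(0)[::-1]-pix(f,[.517,-.299,.036]))<40 else 0)['mask']
def sil(p):
    c,s=np.cos(p[2]),np.sin(p[2]); im=np.zeros((960,1280),np.uint8)
    for hx,hy,z0,z1 in [(.056,.011,.006,.036),(.056,.008,0,.006),(.020,.007,.036,.074)]:
        P=[pix(f,[p[0]+c*a*hx-s*b*hy,p[1]+s*a*hx+c*b*hy,z])*2 for a in(-1,1) for b in (-1,1) for z in (z0,z1)]
        cv2.fillConvexPoly(im,cv2.convexHull(np.array(P,np.float32)).astype(np.int32),1)
    return cv2.resize(im.astype(np.float32),(640,480),interpolation=cv2.INTER_AREA)
cost=lambda p:np.abs(sil(p)-m).sum()
best=min((minimize(cost,[.517,-.299,np.radians(a)],method='Nelder-Mead',options=dict(initial_simplex=[[.517,-.299,np.radians(a)],[.525,-.299,np.radians(a)],[.517,-.29,np.radians(a)],[.517,-.299,np.radians(a+8)]])) for a in(-35,-25,-15,20)),key=lambda r:r.fun)
print('filler',best.x,np.degrees(best.x[2]),best.fun,m.sum())
o=f['image'].copy(); cs,_=cv2.findContours((sil(best.x)>.5).astype(np.uint8),0,1); cv2.drawContours(o,cs,-1,(0,0,255),1)
env.goto([0.555,0.06,0.30],[180,0,0]); env.dwell(0.2)
f=env.grab_frame('wrist'); cv2.imwrite('pics/sh2.png',f['image']); np.savez('pics/sh2.npz',**f)
for t in ['rack_left','clamp_handle']:
    print(t,[(np.round(d['xyz'],3).tolist(),round(d['score'],2),pix(f,d['xyz']).astype(int).tolist()) for d in env.search_frame(f,t)])
print(env.read_state()['clock'],f['position'])
cv2.imwrite('pics/both.png',np.hstack([cv2.resize(o[60:300,200:440],(300,300)),cv2.resize(f['image'][60:300,140:480],(425,300))]))
cv2.imwrite('pics/shcrop.png',cv2.resize(f['image'][80:300,160:460],(800,587),interpolation=cv2.INTER_CUBIC))
```

```text
[(0.73, np.int64(2012), array([219.98807157, 321.41749503])), (0.56, np.int64(2617), array([205.43293848, 456.86893389]))]
filler [ 0.52018501 -0.29932879 -0.4289619 ] -24.577706593546253 289.0 2012
rack_left [([0.564, 0.145, 0.113], 0.83, [233, 210])]
clamp_handle [([0.555, -0.013, 0.117], 0.86, [387, 220])]
8.1667 [0.63294949 0.05904755 0.46252693]
```

View pics/both.png

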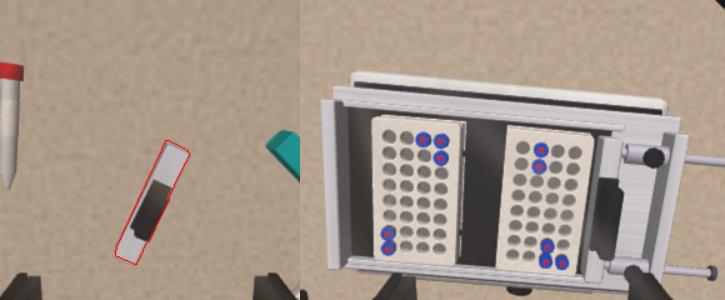

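The left panel shows the fit lying on the aluminium filler. The right one shows a wide rack-to-rack gap and a narrower fence gap. I'll enlarge the shaker view for pixel positions.

View pics/shcrop.png

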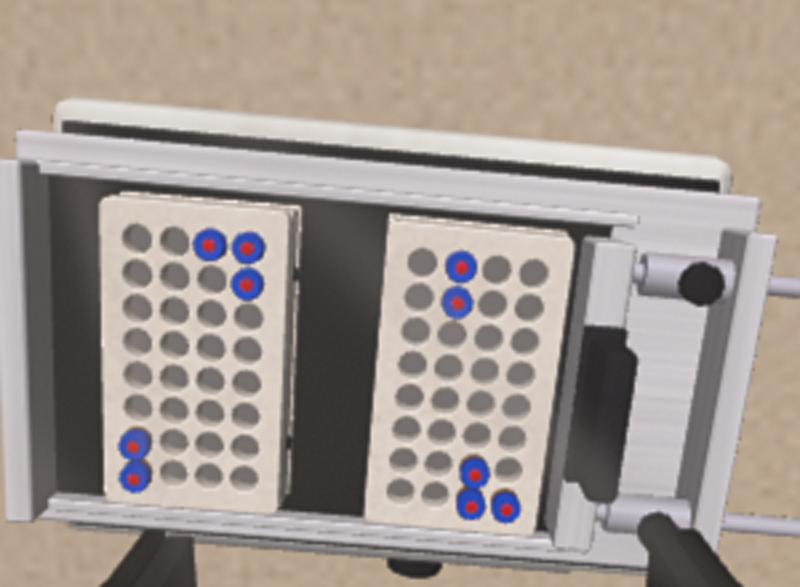

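```bash
cat > m.py <<'E'
from h import *
f=dict(np.load('pics/sh2.npz'))
def q(u,v,z): return ray(f,u/2.6667+160-.3,v/2.6667+80-.3,z)[:2]
E
python3 - <<'E'
from m import *
d=lambda a,b:np.degrees(np.arctan2(*(b-a)[::-1]))
for n,z,P in [('L',.115,[(100,198),(300,208),(278,510),(107,500)]),('L2',.115,[(100,198),(288,208),(278,510),(107,500)]),('R',.115,[(390,217),(574,238),(535,533),(366,517)]),
 ('fence_top_in',.111,[(22,165),(33,518)]),('fence_foot',.085,[(48,175),(52,495)]),('bracket_in_top',.113,[(722,232),(680,550)]),
 ('bar_face_top',.116,[(588,238),(553,545)]),('handle_top_R',.153,[(636,350),(612,500)]),('lipback',.094,[(40,168),(638,222)]),('lipfront',.094,[(50,495),(555,548)]),('housing_back',.07,[(70,100),(725,160)]),('thumb',.123,[(702,283),(655,527)])]:
    w=[q(*p,z) for p in P]
    print(n,np.round(w,4).tolist(),'mean',np.round(np.mean(w,0),4),'ang',[round(d(w[i],w[(i+1)%len(w)]),1) for i in range(len(w))],'len',[round(np.linalg.norm(w[i]-w[(i+1)%len(w)])*1e3,1) for i in range(len(w))])
E
```

```text
L [[0.6213, 0.1767], [0.6176, 0.1034], [0.4988, 0.1169], [0.5033, 0.1857]] mean [0.5602 0.1457] ang [np.float64(-92.9), np.float64(173.5), np.float64(86.3), np.float64(-4.4)] len [np.float64(73.4), np.float64(119.6), np.float64(68.9), np.float64(118.4)]
L2 [[0.6213, 0.1767], [0.6176, 0.1078], [0.4988, 0.1169], [0.5033, 0.1857]] mean [0.5602 0.1468] ang [np.float64(-93.1), np.float64(175.6), np.float64(86.3), np.float64(-4.4)] len [np.float64(69.0), np.float64(119.1), np.float64(68.9), np.float64(118.4)]
R [[0.6143, 0.0703], [0.6066, 0.002], [0.4886, 0.0126], [0.4957, 0.0814]] mean [0.5513 0.0416] ang [np.float64(-96.5), np.float64(174.9), np.float64(84.1), np.float64(-5.3)] len [np.float64(68.7), np.float64(118.5), np.float64(69.2), np.float64(119.1)]
fence_top_in [[0.633, 0.2055], [0.494, 0.2183]] mean [0.5635 0.2119] ang [np.float64(174.7), np.float64(-5.3)] len [np.float64(139.6), np.float64(139.6)]
fence_foot [[0.6292, 0.2065], [0.4944, 0.2205]] mean [0.5618 0.2135] ang [np.float64(174.1), np.float64(-5.9)] len [np.float64(135.4), np.float64(135.4)]
bracket_in_top [[0.6085, -0.05
[... 356 characters left out ...]
.0121] ang [np.float64(174.7), np.float64(-5.3)] len [np.float64(55.0), np.float64(55.0)]
lipback [[0.6318, 0.2058], [0.6111, -0.0263]] mean [0.6215 0.0898] ang [np.float64(-95.1), np.float64(84.9)] len [np.float64(233.0), np.float64(233.0)]
lipfront [[0.4977, 0.2175], [0.4728, 0.0008]] mean [0.4853 0.1092] ang [np.float64(-96.6), np.float64(83.4)] len [np.float64(218.1), np.float64(218.1)]
housing_back [[0.6581, 0.2001], [0.6344, -0.0659]] mean [0.6462 0.0671] ang [np.float64(-95.1), np.float64(84.9)] len [np.float64(267.1), np.float64(267.1)]
thumb [[0.5908, -0.0445], [0.4944, -0.034]] mean [ 0.5426 -0.0393] ang [np.float64(173.8), np.float64(-6.2)] len [np.float64(97.1), np.float64(97.1)]
```

The measured sizes agree with the given ones: racks 69×119 mm, handle 55 mm, bar face 213 mm from the fence. The shaker is turned −5.3°. The rack-to-rack gap is about 35 mm and the fence gap about 30 mm, so I'll use the rack-to-rack gap. Next is the grasp.

Run:
```python
from h import *
a=-24.58; p=np.array([.5202,-.2993])
env.goto([*p,.17],[180,0,a]); env.gripper_to(0.5)
print(env.move_straight([*p,.044],rate=.1,force_limit=6))
print(env.gripper_to(0,25)); s=env.read_state(); print(s['position'],s['opening'],s['finger_force'])
env.move_straight([*p,.26],rate=.15)
s=env.read_state(); print(s['opening'],s['finger_force'],s['force'])
env.goto([.552,.0946,.26],[180,0,-5.3])
env.move_straight([.552,.0946,.182],rate=.1); env.dwell(.3)
s=env.read_state(); print(s['position'],s['tool_rot'],s['force'],s['clock'])
f=env.grab_frame('wrist'); np.savez('pics/hov.npz',**f); cv2.imwrite('pics/hov.png',f['image'][60:460])
g=env.grab_frame('side'); cv2.imwrite('pics/hov_side.png',cv2.resize(g['image'][140:290,200:380],(720,600),interpolation=cv2.INTER_CUBIC))
```

```text
False
False
[ 0.52022087 -0.29930819  0.0440607 ] 0.15850269196387456 24.963095407001674
0.1609734724986279 24.96098606614396 [ 0.78250223  0.29786064 -2.62965681]
[0.55217603 0.09470467 0.18245831] [-1.79974069e+02 -4.62468375e-02 -5.29607286e+00] [-0.05302187 -0.43631975 -1.29636644] 16.9
```

View pics/hov.png

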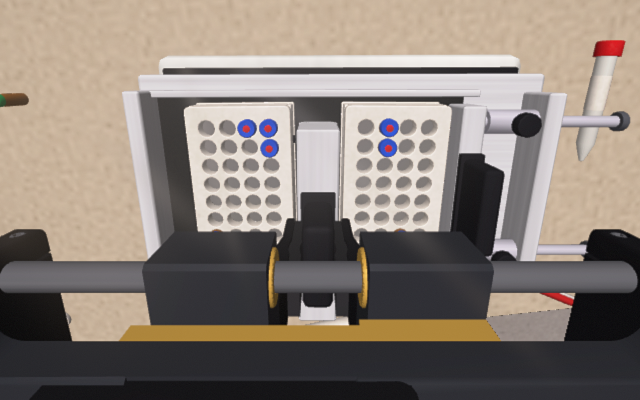

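The hover view shows the filler end (px 298–339, centre 318.5) centred over the gap between the racks (294–341, centre 317.5), within 1 mm. Next I'll lower it under a force guard.

Run:
```python
from h import *
hit=env.move_straight([.552,.0946,.1265],rate=.05,force_limit=5)
s=env.read_state(); print(hit,s['position'],s['force'])
if s['position'][2]<.133:
    env.gripper_to(0.38); env.dwell(.3)
    s=env.read_state(); print(s['opening'],s['finger_force'],s['position'])
    env.move_straight([.552,.0946,.30],rate=.2)
    env.goto([.56,.06,.30],[180,0,-5.3]); env.dwell(.2)
    f=env.grab_frame('wrist'); np.savez('pics/pl.npz',**f); cv2.imwrite('pics/pl.png',cv2.resize(f['image'][80:300,160:460],(800,587),interpolation=cv2.INTER_CUBIC))
    print(env.read_state()['clock'],env.search_frame(f,'clamp_handle'),[d['xyz'] for d in env.search_frame(f,'filler')])
```

```text
True [0.55164866 0.09448971 0.12894835] [-0.03637223  0.35722656  4.31502021]
0.3838948743290268 0.0 [0.55022469 0.09402705 0.12750905]
20.475 [{'xyz': [0.5555, -0.0059, 0.118], 'score': 0.97}] [[0.5613, 0.0914, 0.1213]]
```

View pics/pl.png

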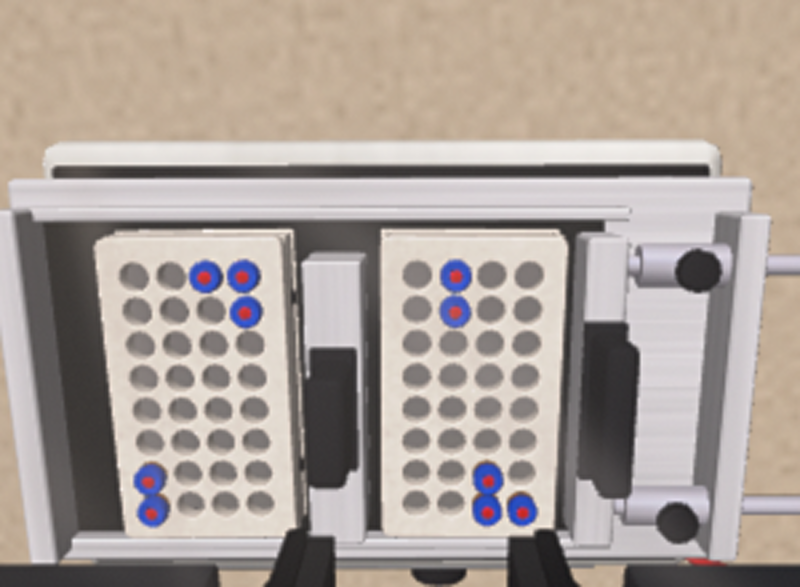

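The filler stands upright and square in the rack-to-rack gap, with clear space on both sides (crop px 300–308 and 368–382). The fingers released it with zero force. Next I'll grip the handle and slide the bar gently.

Run:
```python
from h import *
y=np.radians(-5.3); e2=np.array([-np.sin(y),np.cos(y),0])
h=np.array([.5435,-.0068,.127])
env.gripper_to(0.5)
env.goto(h+[0,0,.09],[180,0,-5.3])
print(env.move_straight(h,rate=.08,force_limit=5)); 
print(env.gripper_to(0,40)); env.dwell(.2); s=env.read_state(); print(s['position'],s['opening'],s['finger_force'],s['force'])
h=np.array([*s['position']])
if s['opening']>.05:
    for d in np.arange(.006,.0441,.006).tolist()+[.044]:
        hit=env.move_straight(h+e2*d,rate=.03,force_limit=14)
        s=env.read_state(); print(round(d,3),hit,round((s['position']-h)@e2,4),np.round(s['force'],1),round(s['force']@e2,1))
        if hit: break
print(s['clock'])
```

```text
False
False
[ 0.54347589 -0.00709156  0.12707494] 0.1349303531038025 40.001033898442984 [ 0.20590774 -1.54868572 -0.05216968]
0.006 False 0.0063 [ 0.8 -2.7  1.1] -2.6
0.012 False 0.0121 [ 0.6 -3.   1.3] -2.9
0.018 False 0.0178 [ 1.4 -4.1  0.8] -4.0
0.024 False 0.0236 [-0.2 -5.1  0.6] -5.1
0.03 False 0.0294 [-0.3 -5.4  1.1] -5.4
0.036 False 0.0353 [ 0.7 -6.9  0.7] -6.8
0.042 False 0.0412 [ 0.  -6.2  0.6] -6.2
0.044 False 0.043 [ 1.4 -6.6  0.7] -6.4
26.4333
```

Run:
```python
from h import *
y=np.radians(-5.3); e2=np.array([-np.sin(y),np.cos(y),0])
h=np.array([.54348,-.00709,.12707])
d=.044
while d<.058:
    d+=.0007
    hit=env.move_straight(h+e2*d,rate=.01,force_limit=12); env.dwell(.1)
    s=env.read_state(); fy=s['force']@e2; print(round(d,4),hit,round((s['position']-h)@e2,4),round(fy,1))
    if fy<-20: break
env.dwell(.5); s=env.read_state(); print((s['position']-h)@e2,s['force'],s['finger_force'],s['clock'])
f=env.grab_frame('wrist'); g=env.grab_frame('side')
a=cv2.resize(f['image'][60:300,120:520],(500,300)); b=cv2.resize(g['image'][150:270,210:330],(300,300),interpolation=cv2.INTER_CUBIC)
cv2.imwrite('pics/end.png',np.hstack([a,b]))
```

```text
0.0447 False 0.0435 -7.5
0.0454 False 0.044 -8.0
0.0461 False 0.0447 -8.6
0.0468 False 0.0454 -8.6
0.0475 False 0.0461 -9.3
0.0482 False 0.0467 -8.2
0.0489 False 0.0474 -8.2
0.0496 False 0.0481 -8.7
0.0503 False 0.0482 -10.7
0.051 False 0.0482 -12.4
0.0517 False 0.0482 -15.6
0.0524 False 0.0483 -18.1
0.0531 False 0.0483 -20.4
0.04831585267736788 [  3.5133457  -21.1074372    0.22451344] 40.058864284073934 31.4833
```

View pics/end.png

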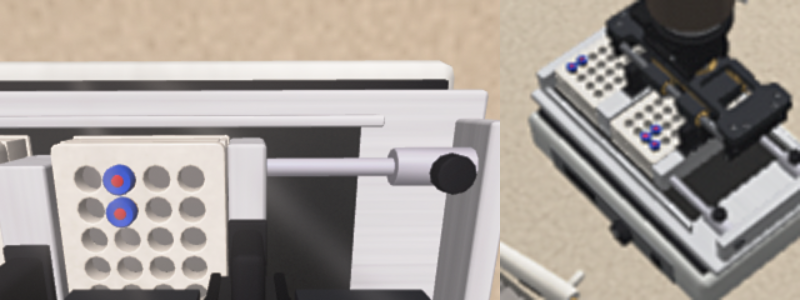

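The view shows the bar, right rack, filler and left rack flush. Travel stopped hard at 48.3 mm, with a steady 21 N push. I'm handing in while holding it.

```bash
python3 -c "
from h import *
print(env.close_job())"
```

```text
the job is handed in; nothing more can be done
None
```

The filler stands in the gap between the racks, and the clamp bar is gripped and held shut at about 48.3 mm with a steady 21 N push, the pack flush; the job is handed in, but no verdict was returned.

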